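# Free the pan lift's ratchet pawl and let the pan down

## Task

Take the release rod off its rest, slip its tip under the red tail of the ratchet pawl on the pan lift, and raise the tail gently until it just bears on the rubber stop above it, pushing on the pawl with less than 7.5 N; hold it there until the pan has sunk all the way down. Then take the rod out and lay it back in both notches of its rest. Touch the lift with nothing but the rod, do not press the rod on the pan or its carriage, and leave the jar, the cup and the shaker where they stand.

Things in the scene. Friction and masses are not known exactly. Their poses are not given: they have to be found in the camera images.
- lift: Fixed bench-top pan lift: base plate 330 x 160 x 12 mm, aluminium column 40 x 50 mm, 260 mm tall, its middle at x = +40 mm. Origin: underside of the plate, below the pawl's pivot; the plate's tail-side edge is at x = -75 mm. Its +x points from the pawl over the column to the pan (x 80 to 235 mm, y within 75 mm); the pawl's tail points to -x. Place and yaw differ each time.
- carriage: The lift's moving carriage: toothed rack, forks and a white pan with blue lid. It moves only up and down; its origin meets the lift's origin when fully down, so its height over that (30 to 110 mm at first) is what is left to sink. While the pawl is held clear it sinks by itself, damped, at 30 to 60 mm/s; if let go early the pawl catches the next tooth (13 mm pitch).
- pawl: Ratchet pawl: steel yoke on a level pivot (its origin, 165 mm over the lift's), hook at its foot under a rack tooth, red tail. Axes as the lift's when shut; opens about +y (tail up), a spring shuts it. Its depth in the rack varies, unmeasured: the hook clears after 8 to 18 mm of lift at the tail's end; about 1 mm more and a rubber stop resists, some 2.5 N/mm. Lifting takes 1.5 to 5 N before that.
- pawl_tip (a point): Middle of the lower edge of the tail's free end: 82 to 88 mm from the lift's origin along its -x, 162 mm above it when shut. The red tail is 26 mm wide, 6 mm thick, level when shut, free below for 60 mm inwards from here and down to the base plate (12 mm). The stop's bracket hangs 60 mm above it, over its inner 65 mm; the rubber hangs from that, 50 mm from the pivot.
- rest: Fixed grey rod rest: base 160 x 70 x 8 mm, two saddles (14 mm long, 50 mm wide, 56 mm tall over all) at x = -52 and +52 mm with notches open upward. Notch floors 36 mm above its origin (underside), 12 mm wide, flaring to 26 mm at the top. The rod lies along its x, its handle's middle at (0, 0, 40.5 mm) of this frame. Place and yaw differ each time.
- rod_grip (a point): Release rod, loose, 0.12 kg: 9 mm square steel bar 154 mm long through a yellow handle 56 mm long, 20 mm wide, 28 mm high. This point: the handle's middle, on the bar's axis. +x runs along the bar to the working tip (80 mm from here; the other end is 74 mm behind); z up as it lies. The handle is free on both sides between the saddles.
- rod_tip (a point): The working end of the rod: centre of the end face of the 9 mm square bar; axes as rod_grip.
- rod: The release rod as a whole, origin and axes as point rod_grip.
- jar: Spice jar, amber glass with red cap, 54 mm across, 95 mm tall, loose; origin at the centre of its underside. Leave alone.
- cup: Steel cup, 64 mm across, 70 mm tall, loose; origin at the centre of its underside. Leave alone.
- shaker: Plain steel shaker with a white band, 50 mm across, 85 mm tall, loose; origin at the centre of its underside. Leave alone.
Things that resemble listed ones, but are neither listed nor needed, are in the scene too. Leave any orange look-alike of the rod alone. What is shaped like the rest but green is not meant.

How it is judged:
By the outcome, as a careful person would: the job done as asked, in the order asked, and still so for the second after the job is handed in, with the robot touching nothing.
It also fails if it takes over 64 s, if anything falls off the work surface, if the arm or the gripper's body presses on something with over 40 N, if the wrist force passes 120 N, or if a joint passes its speed limit or range.

## Robot

A 7-joint arm with a two-finger parallel gripper is mounted at the origin on the work surface. World frame = base frame: x ahead of the robot, y to its left, z up, the work surface at z = 0. Lengths are in m, angles in degrees, forces in N, time in s.
With the tool pointing down it reaches from about 0.425 to 1.025 m from the base axis. Payload 9.4 kg.
Tool frame: the origin (TCP) lies at the very end of the fingers, on their centre line; the grasp point (between the pads) lies 19 mm behind it; z points along the fingers, y is the line along which they close (so a half turn about z gives the same grasp; the last joint's range is limited). The gripper opens to 93 mm and grips with 3 to 60 N. Pads are 15 mm wide; open, the fingers measure 128 mm over their backs; the gripper's body (75 mm by 188 mm) begins 65 mm behind the grasp point.
Start: joints at [-72.233, 34.337, -0.143, 91.639, 0.103, 54.024, -4.572], TCP at [0.273, 0.671, 0.219] pointing down, gripper open.
Joint ranges: [-147.43, 147.43], [-19.82, 112.94], [-74.19, 73.91], [6.32, 146.72], [-59.91, 239.91], [6.04, 106.73], [-150.56, 150.56]. Speed limits (degrees/s): [127.2, 127.2, 172.46, 172.46, 180, 180, 180].

## Interface

Orientations are given as a 3x3 rotation matrix whose columns are the frame's x, y, z axes.
In Python, from workcell import bot, cams gives the robot as it stands.
- The arm moves only by the tool send_rows, never from a script. Its arguments are lists of equal length, an entry for each row: "translation": the shift along the tool's x, y, z in cm, a list of three; "dr": the turn, a rotation vector about the tool's x, y, z in degrees, a list of three; "gripper": the gripper's target within -1 to 1 (fully open at 1, half-way at 0, shut at -1). In form: {"translation": [[dx, dy, dz], ...], "dr": [[wx, wy, wz], ...], "gripper": [gripper, ...]}. A call has 1 to 20 rows; each row shifts and turns the commanded pose from where the row before left it, along the tool's axes as they then stand; what a row does not reach is not made up. A row lasts 1/8 s, in which the tool goes at most 62.5 mm and 10.7 degrees, less where a joint would pass 70% of its speed; a pose out of reach is approached as far as the arm can. A call with a gripper value outside its range is refused whole. The fingers move at their own pace and stop on an object; the grip force is fixed at half the most. Time passes only in rows, so rows that do not move let the fingers close. It gives the time, the measured TCP pose, the force, the opening and the grip force at its end, in the units of the state.
- bot.read_state(): the state, without advancing time (a new reading comes with each control period).
- cams.capture(name): name is "side" or "top" or "wrist"; returns the picture (384x512x3 uint8, red, green, blue); there is no depth.
- cams.camera_model(name): a dict with "mtx" (3x3 intrinsics, pixels), "D" ([k1, k2, p1, p2, k3] as OpenCV has them; the pictures are not rectified), "extrinsics" (4x4, takes a point from world to camera coordinates). Camera axes: x right, y down, z forward; pixel columns grow to the right and rows downward; lengths in m; the calibration is good to about 2 mm. A picture is of the moment at which its call begins: read the wrist's pose just before it. camera_model takes no time and is no camera call; for the wrist camera it gives the pose at the moment of the call.
- bot.job_done(): hands the job in; it is judged then, once.
The state is a dict: "time_s": time; "joints": joint angles; "qvel": joint speeds; "joint_efforts": joint torques, N m; "tcp_pos": TCP position; "orientation": TCP orientation; "contact_force": force on the tool from outside, world axes, zero at the start; "moment": the same for the moment, N m; "finger_gap": finger opening in m; "grasp_force": force on a finger pad.
Only numpy, scipy, OpenCV 4.12 (cv2) and the standard library are available. Lean on these libraries where they do the work, as an engineer would, in place of code of your own. Each camera call takes 0.05 s, during which the arm holds its last target. There are 200 camera calls.

## Working session

There is one attempt and no reset: what is moved stays moved. The work goes in short steps, Python scripts to look and compute and a tool call to move; the robot and the scene stay as the last step left them, time stands still between calls to the robot, and variables do not carry over. Pictures are saved under pics/ and viewed, at most 10 in all, crops included, and the job is handed in when it is done.

Besides the shell and the picture viewer there is one more tool, called after "Call:" as name(argument=value, ...) on one line, values as JSON. send_rows: Moves the arm, as the interface text tells. Its arguments: {"type":"object","properties":{"translation":{"type":"array","items":{"type":"array","items":{"type":"number"}}},"dr":{"type":"array","items":{"type":"array","items":{"type":"number"}}},"gripper":{"type":"array","items":{"type":"number"}}},"required":["translation","dr","gripper"]}

```bash
mkdir -p pics; ls; python3 - <<'E'
from workcell import bot,cams
import cv2,numpy as np
s=bot.read_state();print({k:np.round(v,3).tolist() for k,v in s.items()})
for n in("side","top"):
    im=cams.capture(n);cv2.imwrite(f"pics/{n}0.png",cv2.resize(im[:,:,::-1],(800,600),interpolation=cv2.INTER_CUBIC));np.save(f"{n}0.npy",im)
    m=cams.camera_model(n);print(n,np.round(m["mtx"],1).tolist(),np.round(m["D"],3),np.round(m["extrinsics"],3).tolist())
E
```

```text
pics
{'time_s': 0.0, 'joints': [-72.234, 34.384, -0.146, 91.681, 0.104, 54.022, -4.573], 'qvel': [0.075, -0.042, 0.002, 0.003, -0.06, -0.032, 0.035], 'joint_efforts': [0.0, -76.506, 1.497, -25.235, -0.052, 0.017, 0.0], 'tcp_pos': [0.273, 0.671, 0.218], 'orientation': [[-0.926, 0.377, -0.0], [0.377, 0.926, -0.001], [-0.0, -0.001, -1.0]], 'contact_force': [-0.773, 0.368, 0.466], 'moment': [-0.026, 0.002, -0.038], 'grasp_force': 0.0, 'finger_gap': 0.093}
side [[369.3, 0.0, 250.1], [0.0, 369.3, 194.3], [0.0, 0.0, 1.0]] [-0.036  0.     0.     0.     0.   ] [[0.717, -0.697, 0.006, -0.509], [-0.432, -0.452, -0.78, 0.25], [0.547, 0.557, -0.625, 0.792], [0.0, 0.0, 0.0, 1.0]]
top [[443.0, 0.0, 255.7], [0.0, 443.0, 196.7], [0.0, 0.0, 1.0]] [-0.056  0.     0.     0.     0.   ] [[-0.015, -1.0, 0.005, -0.149], [-0.994, 0.014, -0.11, 0.568], [0.11, -0.007, -0.994, 1.065], [0.0, 0.0, 0.0, 1.0]]
```

View pics/side0.png

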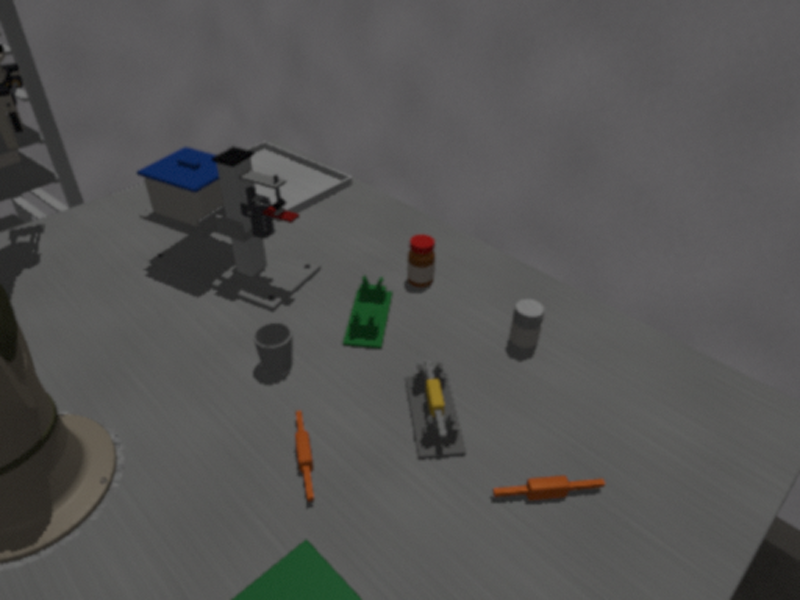

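View pics/top0.png

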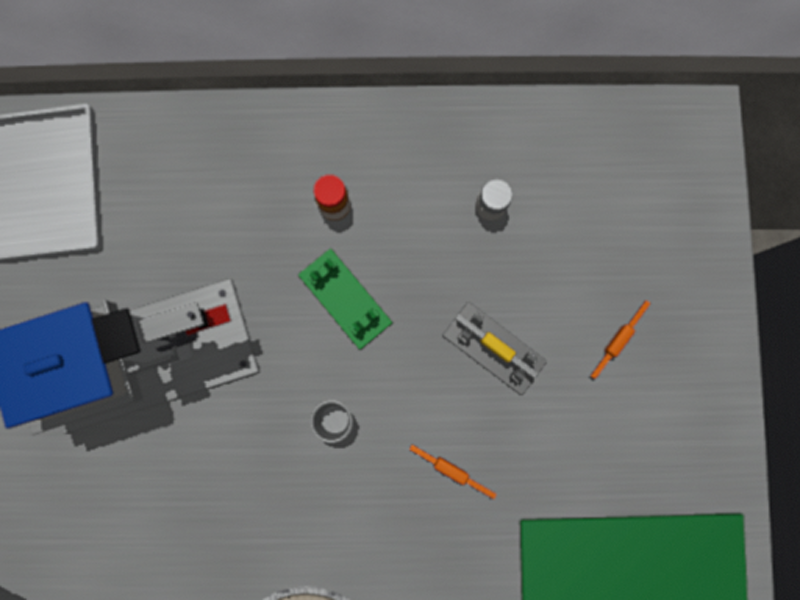

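The yellow rod on the grey rest, at about (498,347) in the top view, fits the description. The orange rods at (620,340) and (452,470) and the green rest at (345,298) are look-alikes. I'll confirm this in a crop.

```bash
python3 - <<'E'
import cv2,numpy as np
t=np.load("top0.npy")[:,:,::-1];s=np.load("side0.npy")[:,:,::-1]
def c(im,x,y,w,h,W,H): return cv2.resize(im[y:y+h,x:x+w],(W,H),interpolation=cv2.INTER_CUBIC)
a=c(t,280,190,80,60,400,300); b=c(t,90,175,80,60,400,300)
d=c(s,250,225,60,75,240,300)  
e=c(s,140,90,80,60,400,300)
d=c(s,245,225,80,60,400,300)
o=np.vstack([np.hstack([a,b]),np.hstack([d,e])]);cv2.imwrite("pics/crop.png",np.clip(o.astype(float)*1.5,0,255).astype(np.uint8))
E
```

```text
(no output)
```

View pics/crop.png

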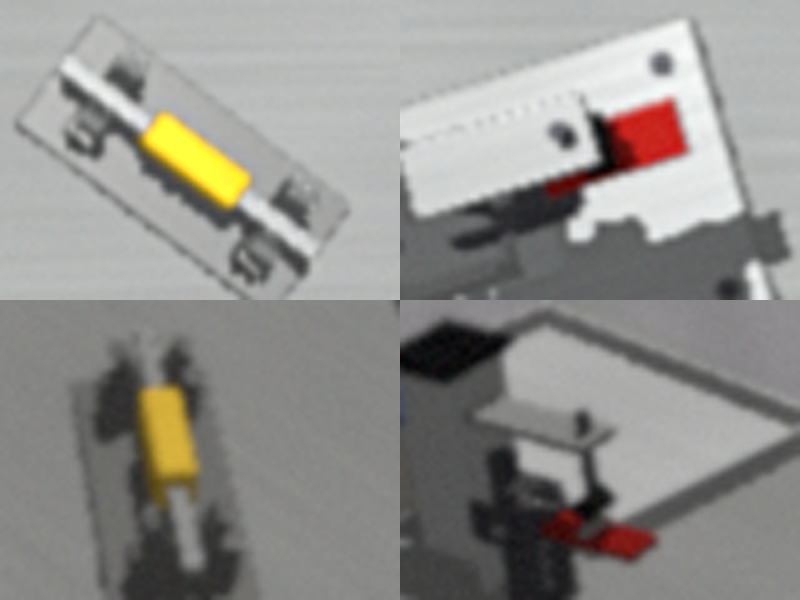

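```bash
cat > h.py <<'E'
import numpy as np,cv2
from workcell import bot,cams
def ray(m,px,z):
    """intersect pixel rays with plane(s) z"""
    px=np.atleast_2d(px).astype(float)
    n=cv2.undistortPoints(px[:,None],np.array(m["mtx"]),np.array(m["D"]))[:,0]
    E=np.array(m["extrinsics"]);R,t=E[:3,:3],E[:3,3];c=-R.T@t
    d=np.c_[n,np.ones(len(n))]@R
    return c+d*((np.broadcast_to(z,len(n))-c[2])/d[:,2])[:,None]
def proj(m,P):
    E=np.array(m["extrinsics"]);return cv2.projectPoints(np.atleast_2d(P).astype(float),cv2.Rodrigues(E[:3,:3])[0],E[:3,3],np.array(m["mtx"]),np.array(m["D"]))[0][:,0]
E
python3 - <<'E'
from h import *
T=cams.camera_model("top");S=cams.camera_model("side")
f=lambda p,o:np.array(p)/5.+o
yaw=lambda a,b:np.degrees(np.arctan2(*(b-a)[1::-1]))
r=ray(T,f([(64,63),(313,248)],(280,190)),.0405);print("rod ends",r.round(4),yaw(r[1],r[0]),np.linalg.norm(r[0]-r[1]))
h=ray(T,f([(160,112),(250,182),(235,208),(142,142)],(280,190)),.0545);print("handle",h.round(4),h.mean(0),yaw(h[1],h[0]))
b=ray(T,f([(97,15),(348,210),(15,125)],(280,190)),.008);print("base",b.round(4),yaw(b[1],b[0]))
q=ray(T,f([(273,98),(288,152),(215,115),(145,193)],(90,175)),.168);print("tail",q.round(4),q[:2].mean(0),np.linalg.norm(q[0]-q[1]),yaw(q[0],q[1]),"long edge yaw",yaw(q[1],q[3]))
p=ray(T,np.array([(147.6,178.6),(165.1,238.1),(90,195.6)]),.012);print("plate",p.round(4),np.linalg.norm(p[1]-p[0]),yaw(p[0],p[1]),yaw(p[0],p[2]))
# side: tail end corners
k=ray(S,np.array([(657-400,541-300),(632-400,560-300)])/5.+(140,90),.165);print("side tail",k.round(4))
k=ray(S,np.array([(190,568-300)])/5.+(245,225),.0405);print("side near rod end",k)
E
```

```text
rod ends [[ 0.549  -0.2478  0.0405]
 [ 0.4566 -0.3673  0.0405]] 52.29631625972147 0.15104889393716484
handle [[ 0.5232 -0.2924  0.0545]
 [ 0.4887 -0.335   0.0545]
 [ 0.4763 -0.3274  0.0545]
 [ 0.5088 -0.2833  0.0545]] [ 0.49925112 -0.30952794  0.0545    ] 50.99643294105927
base [[ 0.5763 -0.2681  0.008 ]
 [ 0.4757 -0.3922  0.008 ]
 [ 0.5211 -0.2253  0.008 ]] 50.97997004488626
tail [[0.5587 0.0851 0.168 ]
 [0.5351 0.0783 0.168 ]
 [0.5516 0.1104 0.168 ]
 [0.5181 0.1404 0.168 ]] [0.54688025 0.0817187  0.168     ] 0.02461480181586656 -163.87500816852955 long edge yaw 105.29182264775785
plate [[0.6181 0.1164 0.012 ]
 [0.4672 0.0707 0.012 ]
 [0.5768 0.263  0.012 ]] 0.15771475607605653 -163.16370038183828 105.74631574160203
side tail [[0.5594 0.0842 0.165 ]
 [0.5366 0.077  0.165 ]]
side near rod end [[ 0.45645317 -0.36500675  0.0405    ]]
```

Rod is pinned down: the tip is the upper-left end, since its protrusion is longer. The lift's yaw is about 106°. Next I plan the move to above the rest.

```bash
cat >> h.py <<'E'
def Rz(a): a=np.radians(a);return np.array([[np.cos(a),-np.sin(a),0],[np.sin(a),np.cos(a),0],[0,0,1]])
def down(yaw): # tool x at world yaw, z down
    return Rz(yaw)@np.diag([1.,-1,-1])
def plan(p,R,tp,tR,n):
    """constant row (shift cm, turn deg) taking pose to target in n rows"""
    w=cv2.Rodrigues(R.T@tR)[0][:,0]/n; W=cv2.Rodrigues(w)[0]
    M=np.zeros((3,3));A=R.copy()
    for _ in range(n): M+=A;A=A@W
    d=np.linalg.solve(M,np.array(tp)-p)
    print(n,"rows d(cm)",(d*100).round(3),"w(deg)",np.degrees(w).round(3))
def cur():
    s=bot.read_state();return np.array(s["tcp_pos"]),np.array(s["orientation"])
def yawof(R): return np.degrees(np.arctan2(R[1,0],R[0,0]))
E
python3 - <<'E'
from h import *
p,R=cur();p=p+[0,0,.23]
plan(p,R,[.50,-.31,.45],down(51.5),12)
E
```

```text
12 rows d(cm) [-9.663 -1.031 -0.014] w(deg) [-4.000e-03  7.000e-03  8.861e+00]
```

```bash
python3 - <<'E'
from h import *
p,R=cur();p=p+[0,0,.2]
plan(p,R,[.50,-.31,.30],down(51.5),20)
E
```

```text
20 rows d(cm) [-5.818 -0.439  0.591] w(deg) [-2.000e-03  4.000e-03  5.317e+00]
```

Call:
send_rows(translation=[[0, 0, -5], [0, 0, -5], [0, 0, -5], [0, 0, -5]], dr=[[0, 0, 0], [0, 0, 0], [0, 0, 0], [0, 0, 0]], gripper=[1, 1, 1, 1])

```text
time_s: 0.6
tcp_pos: [0.2734, 0.6711, 0.4199]
orientation: [[-0.926, 0.377, -0.0], [0.377, 0.926, -0.001], [-0.0, -0.001, -1.0]]
contact_force: [0.5, 1.6, -0.2]
finger_gap: 0.0926
grasp_force: 0.0
```

Call:
send_rows(translation=[[-5.8, -0.44, 0], [-5.8, -0.44, 0], [-5.8, -0.44, 0], [-5.8, -0.44, 0], [-5.8, -0.44, 0], [-5.8, -0.44, 0], [-5.8, -0.44, 0], [-5.8, -0.44, 0], [-5.8, -0.44, 0], [-5.8, -0.44, 0], [-5.8, -0.44, 0], [-5.8, -0.44, 0], [-5.8, -0.44, 0], [-5.8, -0.44, 0], [-5.8, -0.44, 2], [-5.8, -0.44, 2], [-5.8, -0.44, 2], [-5.8, -0.44, 2], [-5.8, -0.44, 2], [-5.8, -0.44, 2]], dr=[[0, 0, 5.32], [0, 0, 5.32], [0, 0, 5.32], [0, 0, 5.32], [0, 0, 5.32], [0, 0, 5.32], [0, 0, 5.32], [0, 0, 5.32], [0, 0, 5.32], [0, 0, 5.32], [0, 0, 5.32], [0, 0, 5.32], [0, 0, 5.32], [0, 0, 5.32], [0, 0, 5.32], [0, 0, 5.32], [0, 0, 5.32], [0, 0, 5.32], [0, 0, 5.32], [0, 0, 5.32]], gripper=[1, 1, 1, 1, 1, 1, 1, 1, 1, 1, 1, 1, 1, 1, 1, 1, 1, 1, 1, 1])

```text
time_s: 3.1
tcp_pos: [0.4975, -0.308, 0.2978]
orientation: [[0.626, 0.78, -0.0], [0.78, -0.626, -0.0], [-0.0, -0.0, -1.0]]
contact_force: [0.3, -0.4, 0.8]
finger_gap: 0.0931
grasp_force: 0.0
```

Call:
send_rows(translation=[[0, 0, 3], [0, 0, 3], [0, 0, 0]], dr=[[0, 0, 0], [0, 0, 0], [0, 0, 0]], gripper=[1, 1, 1])

```text
time_s: 3.48
tcp_pos: [0.4975, -0.3058, 0.2368]
orientation: [[0.624, 0.782, -0.004], [0.782, -0.624, 0.002], [-0.001, -0.004, -1.0]]
contact_force: [0.4, 0.4, 0.2]
finger_gap: 0.0929
grasp_force: 0.0
```

```bash
python3 - <<'E'
from h import *
p,R=cur();m=cams.camera_model("wrist");im=cams.capture("wrist");np.save("w1.npy",im)
import pickle;pickle.dump(m,open("w1.pkl","wb"))
print(p,yawof(R),bot.read_state()["contact_force"])
G=Rz(51.5)[:,0]
print(proj(m,[[.5,-.3095,.0405]+.08*G*[1,1,0],[.5,-.3095,.0405]-.074*G]).round(1))
cv2.imwrite("pics/w1.png",cv2.resize(im[:,:,::-1],(800,600),interpolation=cv2.INTER_CUBIC))
E
```

```text
[ 0.49748747 -0.30583079  0.23683831] 51.425105863210916 [-0.0019651   0.07405386  0.3306762 ]
[[258.7 114.2]
 [258.4 224.5]]
```

View pics/w1.png

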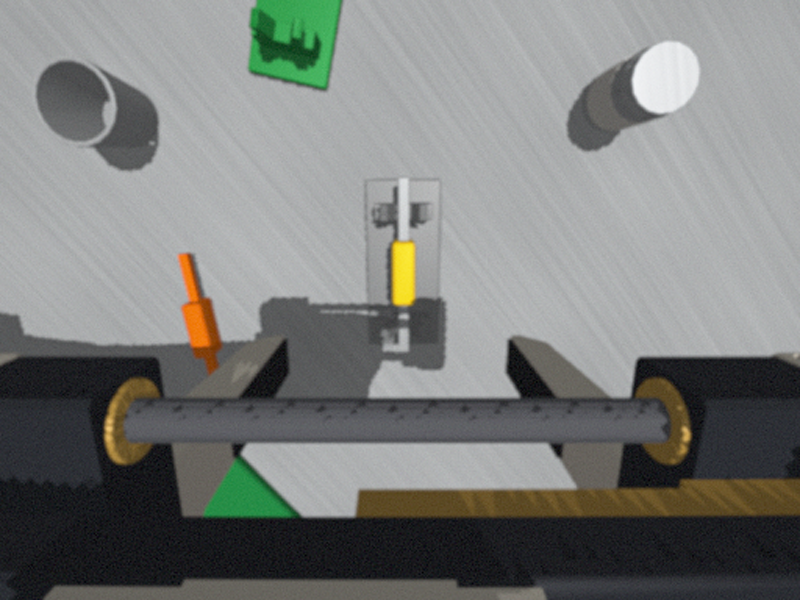

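The picture shows the yellow rod on the grey rest, with the tip at (403,179), the handle from (403,240) to (403,305) and the rear end near (398,351). The upper protrusion is longer, so that end is the tip.

```bash
python3 - <<'E'
from h import *
import pickle;m=pickle.load(open("w1.pkl","rb"))
r=ray(m,np.array([(403.3,179),(403,242),(402.8,305),(403,212)])*.64,[.045,.0545,.0545,.045]);print(r.round(4))
y=lambda a,b:np.degrees(np.arctan2(*(a-b)[1::-1]));print(y(r[0],r[3]),y(r[1],r[2]),np.linalg.norm(r[1]-r[2]))
c=(r[1]+r[2])/2;g=Rz(51.3)[:,0];print("centre",c,r[0]-.08*g)
p,R=cur()
for gx in (0,.012):
  t=np.array([.4995,-.309,.0])+gx*g; plan(p,R,[t[0],t[1],.0175],down(51.3),6)
E
```

```text
[[ 0.5488 -0.2468  0.045 ]
 [ 0.5169 -0.2866  0.0545]
 [ 0.4828 -0.3293  0.0545]
 [ 0.5319 -0.2677  0.045 ]]
51.10491093741843 51.45635202461171 0.054591362931233484
centre [ 0.49984254 -0.30795014  0.0545    ] [ 0.49878431 -0.30921771  0.045     ]
6 rows d(cm) [-0.019  0.047  3.679] w(deg) [-0.017  0.006  0.022]
6 rows d(cm) [0.181 0.047 3.679] w(deg) [-0.017  0.006  0.022]
```

Call:
send_rows(translation=[[0.3, 0.1, 4.5], [0.3, 0.1, 4.5], [0.3, 0.08, 4.5], [0.2, 0, 4], [0, 0, 2.5], [0, 0, 1.6], [0, 0, 0], [0, 0, 0]], dr=[[0, 0, 0.1], [0, 0, 0], [0, 0, 0], [0, 0, 0], [0, 0, 0], [0, 0, 0], [0, 0, 0], [0, 0, 0]], gripper=[1, 1, 1, 1, 1, 1, 1, 1])

```text
time_s: 4.53
tcp_pos: [0.5084, -0.3002, 0.0238]
orientation: [[0.625, 0.781, 0.002], [0.781, -0.625, -0.001], [0.0, 0.002, -1.0]]
contact_force: [0.7, -0.9, 0.7]
finger_gap: 0.0931
grasp_force: 0.0
```

```bash
python3 - <<'E'
from h import *
p,R=cur();print(p,yawof(R));g=Rz(51.3)[:,0]
d=p-np.array([.4995,-.3088,0.0405]);print("in rod frame mm",(Rz(51.3).T@d*1e3).round(1))
E
```

```text
[ 0.50835443 -0.30021836  0.0238105 ] 51.336442863504516
in rod frame mm [ 12.2  -1.5 -16.7]
```

Call:
send_rows(translation=[[0, -0.1, 0.2], [0, 0, 0], [0, 0, 0], [0, 0, 0], [0, 0, 0], [0, 0, 0], [0, 0, 0], [0, 0, 0]], dr=[[0, 0, 0], [0, 0, 0], [0, 0, 0], [0, 0, 0], [0, 0, 0], [0, 0, 0], [0, 0, 0], [0, 0, 0]], gripper=[1, -1, -1, -1, -1, -1, -1, -1])

```text
time_s: 5.52
tcp_pos: [0.5069, -0.2991, 0.0206]
orientation: [[0.625, 0.781, -0.0], [0.781, -0.625, -0.0], [-0.0, -0.0, -1.0]]
contact_force: [0.1, -1.0, 0.5]
finger_gap: 0.0276
grasp_force: 0.0
```

Call:
send_rows(translation=[[0, 0, 0], [0, 0, 0], [0, 0, 0]], dr=[[0, 0, 0], [0, 0, 0], [0, 0, 0]], gripper=[-1, -1, -1])

```text
time_s: 5.9
tcp_pos: [0.5069, -0.2991, 0.0206]
orientation: [[0.625, 0.781, 0.0], [0.781, -0.625, -0.0], [0.0, 0.0, -1.0]]
contact_force: [1.5, 0.0, 0.1]
finger_gap: 0.0197
grasp_force: 30.0
```

Call:
send_rows(translation=[[0, 0, -1], [0, 0, -2], [0, 0, -3], [0, 0, -3], [0, 0, -1.95], [0, 0, 0], [0, 0, 0]], dr=[[0, 0, 0], [0, 0, 0], [0, 0, 0], [0, 0, 0], [0, 0, 0], [0, 0, 0], [0, 0, 0]], gripper=[-1, -1, -1, -1, -1, -1, -1])

```text
time_s: 6.78
tcp_pos: [0.5066, -0.2987, 0.1297]
orientation: [[0.624, 0.781, -0.0], [0.781, -0.624, 0.0], [0.0, -0.001, -1.0]]
contact_force: [-0.0, 0.0, -1.2]
finger_gap: 0.0194
grasp_force: 30.0
```

```bash
python3 - <<'E'
from h import *
p,R=cur();plan(p,R,[.577,-.022,.128],down(106.2),10);print(bot.read_state()["contact_force"])
E
```

```text
10 rows d(cm) [2.965 0.016 0.018] w(deg) [-3.000e-03 -2.000e-03 -5.484e+00]
[-0.03642528  0.00417489 -1.22617518]
```

Call:
send_rows(translation=[[2.96, 0, 0], [2.96, 0, 0], [2.96, 0, 0], [2.96, 0, 0], [2.96, 0, 0], [2.96, 0, 0], [2.96, 0, 0], [2.96, 0, 0], [2.96, 0, 0], [2.96, 0, 0], [0, 0, 0], [0, 0, 0]], dr=[[0, 0, -5.48], [0, 0, -5.48], [0, 0, -5.48], [0, 0, -5.48], [0, 0, -5.48], [0, 0, -5.48], [0, 0, -5.48], [0, 0, -5.48], [0, 0, -5.48], [0, 0, -5.48], [0, 0, 0], [0, 0, 0]], gripper=[-1, -1, -1, -1, -1, -1, -1, -1, -1, -1, -1, -1])

```text
time_s: 8.28
tcp_pos: [0.5757, -0.0228, 0.1303]
orientation: [[-0.278, 0.961, 0.0], [0.961, 0.278, -0.0], [-0.001, 0.0, -1.0]]
contact_force: [-0.3, -1.1, -0.6]
finger_gap: 0.0193
grasp_force: 30.0
```

```bash
python3 - <<'E'
from h import *
import pickle
p,R=cur();print(p,yawof(R))
out=[]
for n,c in(("wrist",None),("side",(130,80,128,96)),("top",(110,150,128,96))):
    m=cams.camera_model(n);im=cams.capture(n);pickle.dump((im,m),open(f"{n}2.pkl","wb"))
    P=[p+R@[.068,0,-.0199],[.547,.0817,.165]]
    print(n,proj(m,P).round(1).tolist())
    if c: out.append(cv2.resize(im[c[1]:c[1]+c[3],c[0]:c[0]+c[2]],(400,300),interpolation=cv2.INTER_CUBIC))
    else: w=cv2.resize(im[:288,64:448],(400,300),interpolation=cv2.INTER_CUBIC); w2=cv2.resize(im[60:156,190:318],(400,300),interpolation=cv2.INTER_CUBIC)
o=np.vstack([np.hstack([w,w2]),np.hstack(out)])[:,:,::-1]
cv2.imwrite("pics/c2.png",np.clip(o*1.4,0,255).astype(np.uint8))
E
```

```text
[ 0.57567521 -0.02279372  0.1302663 ] 106.15369327728735
wrist [[255.2, 123.4], [258.9, 30.1]]
side [[200.2, 148.7], [188.4, 140.1]]
top [[165.7, 196.1], [146.4, 200.1]]
```

View pics/c2.png

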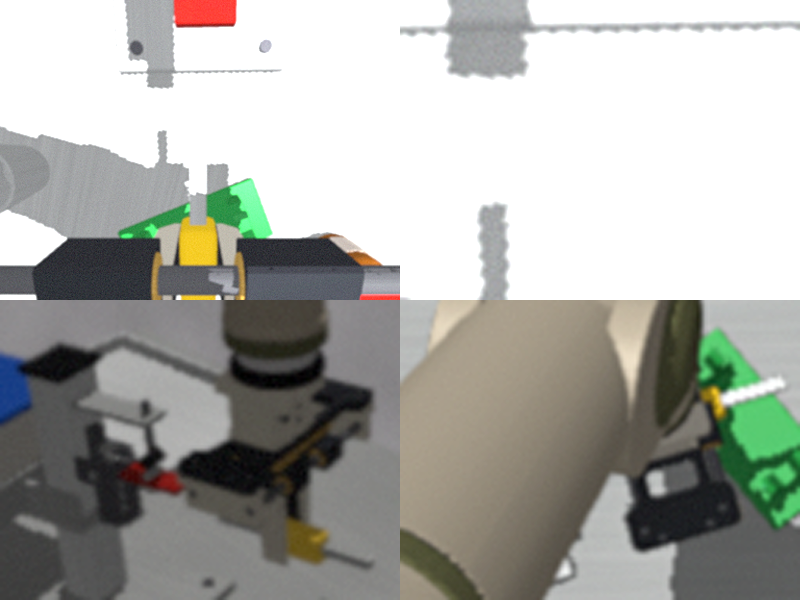

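The wrist view was saturated by my gain. The red tail end shows at about x 175–235, y 25 in its panel, so I'll crop it again without gain.

```bash
python3 - <<'E'
import pickle,cv2,numpy as np
im,m=pickle.load(open("wrist2.pkl","rb"))
c=im[0:210,180:340][:,:,::-1]
g=(255*(c/255.)**1.8).astype(np.uint8)
cv2.imwrite("pics/w2.png",cv2.resize(g,None,fx=2.85,fy=2.85,interpolation=cv2.INTER_CUBIC))
E
```

```text
(no output)
```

View pics/w2.png

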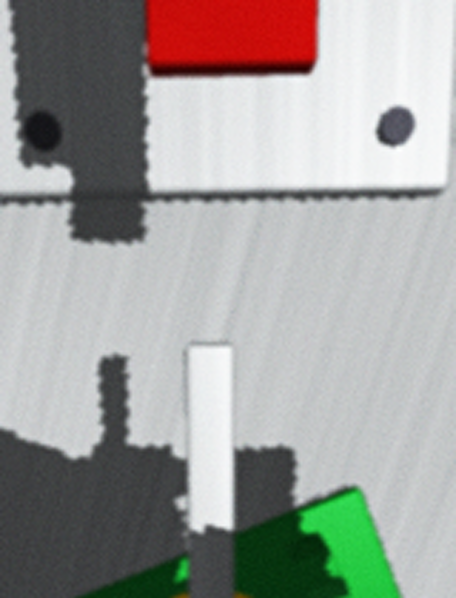

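Tip at (211,345), red tail's lower end edge from (152,75) to (313,72), and plate edge from (0,200) to (440,190), all in crop pixels.

```bash
python3 - <<'E'
from h import *
import pickle
im,m=pickle.load(open("wrist2.pkl","rb"));p,R=cur()
f=lambda a:np.array(a)/2.85+(180,0)
t=ray(m,f([(152,75),(314,71.5),(148,66),(317,62)]),[.162,.162,.168,.168])
e=ray(m,f([(5,201),(440,190)]),.012)
r=ray(m,f([(189,345),(233,345),(188,520),(235,520)]),.1303+.0199+.0045)
L=lambda P:((P-p)@R*1e3).round(1)
print("tool mm tail",L(t),"\nplate",L(e),"\nrod",L(r))
ang=lambda a,b:np.degrees(np.arctan2((b-a)[0],(b-a)[1]))
a,b=L(e);print("edge dir deg",ang(a,b));a,b=L(t)[:2];print(ang(a,b));print(t[:2].mean(0))
E
```

```text
tool mm tail [[111.6 -10.1 -31.9]
 [112.2  15.6 -31.9]
 [110.9 -10.3 -37.9]
 [111.5  15.3 -37.9]] 
plate [[120.  -72.6 118.1]
 [123.8  78.7 118.1]] 
rod [[ 70.   -4.7 -24.5]
 [ 70.    3.3 -24.5]
 [ 37.5  -5.  -24.5]
 [ 37.6   4.  -24.5]]
edge dir deg 1.4387190986401115
1.337401709649423
[0.54752628 0.08466941 0.162     ]
```

Call:
send_rows(translation=[[0, 0.53, 0], [1.0, 0, 0], [1.1, 0, 0], [1.1, 0, 0], [1.0, 0, 0], [1.0, 0, 0], [0, 0, 0], [0, 0, 0]], dr=[[0, 0, -1], [0, 0, 0], [0, 0, 0], [0, 0, 0], [0, 0, 0], [0, 0, 0], [0, 0, 0], [0, 0, 0]], gripper=[-1, -1, -1, -1, -1, -1, -1, -1])

```text
time_s: 9.43
tcp_pos: [0.5657, 0.0283, 0.1302]
orientation: [[-0.295, 0.956, 0.0], [0.956, 0.295, -0.0], [-0.0, 0.0, -1.0]]
contact_force: [-0.8, -0.6, -1.4]
finger_gap: 0.02
grasp_force: 30.0
```

```bash
cat > f.py <<'E'
from h import *
import sys,pickle
F=[];M=[]
for i in range(int(sys.argv[1])):
    im=cams.capture("side");s=bot.read_state();F.append(s["contact_force"]);M.append(s["moment"])
c=im[80:200,75:225];
R=np.array(s["orientation"])
print("t",s["time_s"],"p",np.round(s["tcp_pos"],4),"F",np.mean(F,0).round(2),"sd",np.std(F,0).round(2),"M tool",(R.T@np.mean(M,0)).round(3))
# lid (blue) centroid row in the side view
h=cv2.cvtColor(im,cv2.COLOR_RGB2HSV);b=cv2.inRange(h,(105,150,40),(130,255,255));b[:, 250:]=0
ys,xs=np.nonzero(b[:200]);print("blue",len(ys),xs.mean().round(2),ys.mean().round(2))
r=cv2.inRange(h,(0,150,50),(8,255,255))[100:160,150:215];ys,xs=np.nonzero(r);print("red",len(ys),xs.mean()+150,ys.mean()+100)
pickle.dump(im,open("last.pkl","wb"))
E
python3 f.py 6
```

```text
t 9.725 p [0.5656 0.0282 0.1301] F [ 0.07 -0.2  -1.5 ] sd [0.33 0.53 0.2 ] M tool [ 0.054 -0.043 -0.012]
blue 854 117.88 108.21
red 1 172.0 134.0
```

Call:
send_rows(translation=[[0, 0, -0.2], [0, 0, -0.2], [0, 0, -0.1], [0, 0, -0.1], [0, 0, -0.1], [0, 0, -0.1], [0, 0, 0], [0, 0, 0]], dr=[[0, 0, 0], [0, 0, 0], [0, 0, 0], [0, 0, 0], [0, 0, 0], [0, 0, 0], [0, 0, 0], [0, 0, 0]], gripper=[-1, -1, -1, -1, -1, -1, -1, -1])

```text
time_s: 10.72
tcp_pos: [0.5655, 0.0285, 0.1381]
orientation: [[-0.295, 0.956, -0.0], [0.956, 0.295, -0.0], [-0.0, -0.0, -1.0]]
contact_force: [0.4, -0.4, -3.5]
finger_gap: 0.0198
grasp_force: 30.0
```

```bash
python3 f.py 6
```

```text
t 11.025 p [0.5655 0.0285 0.1381] F [ 0.29 -0.28 -3.12] sd [0.47 0.58 0.58] M tool [ 0.024 -0.119 -0.   ]
blue 855 117.86 108.2
red 3 171.66666666666666 133.33333333333334
```

Call:
send_rows(translation=[[0, 0, -0.1], [0, 0, -0.1], [0, 0, -0.1], [0, 0, -0.1], [0, 0, 0], [0, 0, 0]], dr=[[0, 0, 0], [0, 0, 0], [0, 0, 0], [0, 0, 0], [0, 0, 0], [0, 0, 0]], gripper=[-1, -1, -1, -1, -1, -1])

```text
time_s: 11.78
tcp_pos: [0.5656, 0.0285, 0.1422]
orientation: [[-0.295, 0.956, 0.0], [0.956, 0.295, 0.0], [-0.0, 0.0, -1.0]]
contact_force: [0.3, 0.2, -3.0]
finger_gap: 0.0197
grasp_force: 30.0
```

```bash
python3 f.py 6
```

```text
t 12.075 p [0.5655 0.0285 0.1421] F [-0.16 -0.15 -3.17] sd [0.35 0.57 0.52] M tool [ 0.058 -0.196  0.005]
blue 851 117.8 108.16
red 4 171.75 132.75
```

Call:
send_rows(translation=[[0, 0, -0.1], [0, 0, -0.1], [0, 0, -0.1], [0, 0, 0]], dr=[[0, 0, 0], [0, 0, 0], [0, 0, 0], [0, 0, 0]], gripper=[-1, -1, -1, -1])

```text
time_s: 12.58
tcp_pos: [0.5656, 0.0286, 0.1452]
orientation: [[-0.295, 0.956, 0.0], [0.956, 0.295, 0.0], [0.0, 0.0, -1.0]]
contact_force: [-0.4, 0.0, -3.9]
finger_gap: 0.0196
grasp_force: 30.0
```

```bash
python3 f.py 6
```

```text
t 12.875 p [0.5656 0.0286 0.1452] F [-0.41  0.61 -3.55] sd [0.44 0.67 0.57] M tool [ 0.054 -0.106  0.007]
blue 852 117.89 108.15
red 3 171.66666666666666 132.33333333333334
```

Call:
send_rows(translation=[[0, 0, -0.1], [0, 0, -0.1], [0, 0, 0]], dr=[[0, 0, 0], [0, 0, 0], [0, 0, 0]], gripper=[-1, -1, -1])

```text
time_s: 13.25
tcp_pos: [0.5656, 0.0286, 0.1473]
orientation: [[-0.295, 0.956, 0.0], [0.956, 0.295, 0.0], [0.0, 0.0, -1.0]]
contact_force: [-0.5, 1.1, -2.9]
finger_gap: 0.0193
grasp_force: 30.0
```

```bash
python3 f.py 6; python3 - <<'E'
import pickle,cv2,numpy as np
im=pickle.load(open("last.pkl","rb"));c=im[60:180,75:235][:,:,::-1]
cv2.imwrite("pics/s3.png",cv2.resize(np.clip(c*1.5,0,255).astype(np.uint8),(800,600),interpolation=cv2.INTER_CUBIC))
E
```

```text
t 13.55 p [0.5656 0.0285 0.1472] F [-0.58  0.63 -2.37] sd [0.35 0.43 0.49] M tool [ 0.067  0.009 -0.   ]
blue 860 118.73 112.19
red 3 177.66666666666666 135.33333333333334
```

View pics/s3.png

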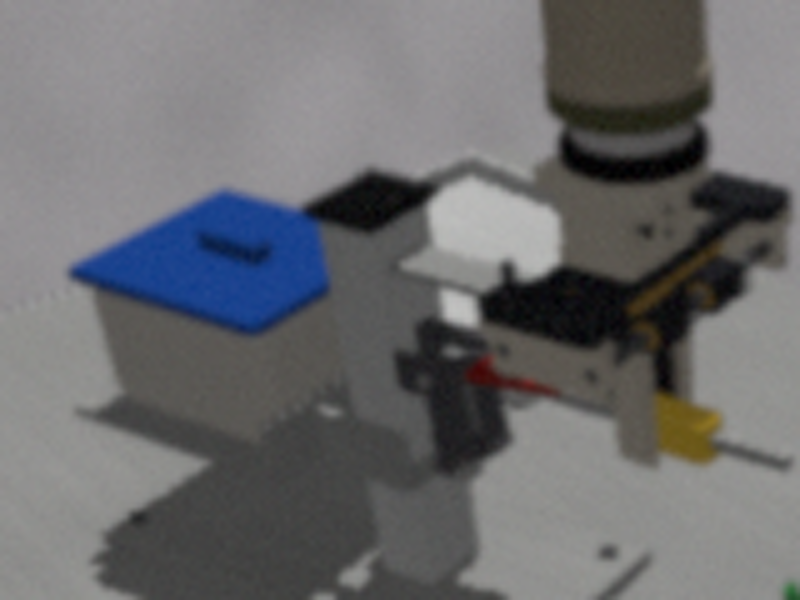

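The pan has begun to sink (lid row 108.2 to 112.2). I raise it slightly to seek the rubber stop.

Call:
send_rows(translation=[[0, 0, -0.1], [0, 0, 0]], dr=[[0, 0, 0], [0, 0, 0]], gripper=[-1, -1])

```text
time_s: 13.8
tcp_pos: [0.5656, 0.0286, 0.1482]
orientation: [[-0.295, 0.956, 0.0], [0.956, 0.295, 0.0], [0.0, 0.0, -1.0]]
contact_force: [-0.1, 0.6, -3.1]
finger_gap: 0.0196
grasp_force: 30.0
```

```bash
python3 f.py 5
```

```text
t 14.05 p [0.5656 0.0285 0.1482] F [-0.02  0.93 -3.11] sd [0.43 0.6  0.42] M tool [ 0.069  0.032 -0.012]
blue 862 119.99 117.34
red 2 176.0 134.0
```

Call:
send_rows(translation=[[0, 0, -0.05], [0, 0, 0]], dr=[[0, 0, 0], [0, 0, 0]], gripper=[-1, -1])

```text
time_s: 14.3
tcp_pos: [0.5656, 0.0286, 0.1486]
orientation: [[-0.295, 0.956, 0.0], [0.956, 0.295, -0.0], [-0.0, 0.0, -1.0]]
contact_force: [0.5, 0.9, -4.3]
finger_gap: 0.0198
grasp_force: 30.0
```

```bash
python3 f.py 6
```

```text
t 14.6 p [0.5656 0.0286 0.1486] F [ 0.36  0.75 -3.99] sd [0.44 0.53 0.53] M tool [ 0.029  0.036 -0.007]
blue 863 121.26 122.92
red 3 177.0 134.66666666666666
```

Call:
send_rows(translation=[[0, 0, -0.03], [0, 0, 0], [0, 0, 0], [0, 0, 0]], dr=[[0, 0, 0], [0, 0, 0], [0, 0, 0], [0, 0, 0]], gripper=[-1, -1, -1, -1])

```text
time_s: 15.1
tcp_pos: [0.5656, 0.0286, 0.1489]
orientation: [[-0.295, 0.956, -0.0], [0.956, 0.295, 0.0], [0.0, 0.0, -1.0]]
contact_force: [-0.2, 1.2, -4.2]
finger_gap: 0.0197
grasp_force: 30.0
```

```bash
python3 f.py 6;python3 f.py 6;python3 f.py 6
```

```text
t 15.4 p [0.5655 0.0286 0.1489] F [-0.7   1.37 -4.62] sd [0.19 0.57 0.47] M tool [0.041 0.013 0.007]
blue 870 123.23 130.64
red 3 177.0 134.66666666666666
t 15.7 p [0.5656 0.0286 0.1489] F [-0.64  1.76 -4.39] sd [0.3  0.47 0.46] M tool [0.036 0.073 0.011]
blue 868 123.8 133.62
red 4 178.0 135.0
t 16.0 p [0.5656 0.0285 0.1489] F [-0.54  1.65 -4.56] sd [0.52 0.32 0.37] M tool [0.022 0.073 0.015]
blue 871 123.86 133.86
red 4 178.0 135.0
```

Call:
send_rows(translation=[[0, 0, 0], [0, 0, 0], [0, 0, 0], [0, 0, 0], [0, 0, 0], [0, 0, 0]], dr=[[0, 0, 0], [0, 0, 0], [0, 0, 0], [0, 0, 0], [0, 0, 0], [0, 0, 0]], gripper=[-1, -1, -1, -1, -1, -1])

```text
time_s: 16.75
tcp_pos: [0.5656, 0.0286, 0.149]
orientation: [[-0.295, 0.956, 0.0], [0.956, 0.295, 0.0], [-0.0, 0.0, -1.0]]
contact_force: [0.0, 0.6, -4.1]
finger_gap: 0.0199
grasp_force: 30.0
```

```bash
python3 f.py 4; python3 - <<'E'
import pickle,cv2,numpy as np
im=pickle.load(open("last.pkl","rb"));c=im[60:180,75:235][:,:,::-1]
cv2.imwrite("pics/s4.png",cv2.resize(np.clip(c*1.5,0,255).astype(np.uint8),(800,600),interpolation=cv2.INTER_CUBIC))
E
```

```text
t 16.95 p [0.5656 0.0285 0.1489] F [-0.12  1.57 -4.82] sd [0.48 0.36 0.47] M tool [ 0.05   0.084 -0.003]
blue 870 123.94 133.84
red 4 178.0 135.0
```

View pics/s4.png

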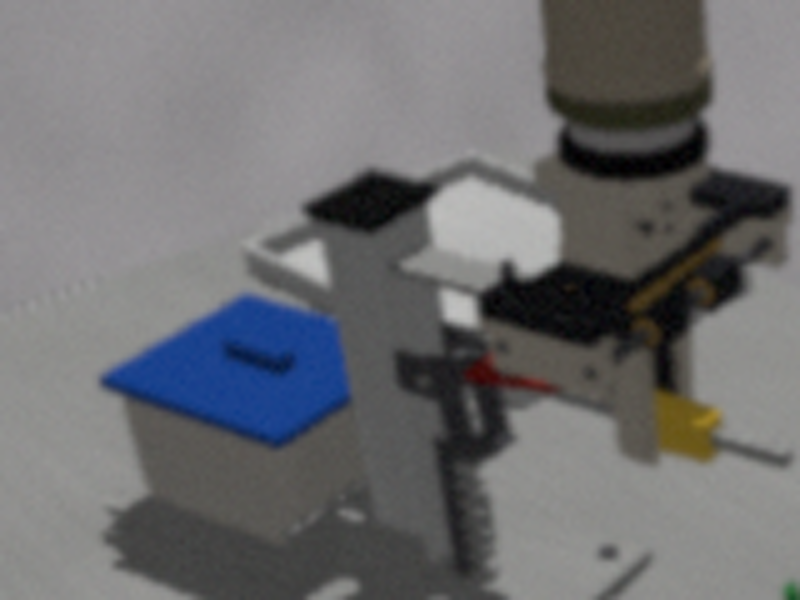

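The pan is fully down: the lid row has held at 133.85 for over a second. Now I lower and withdraw.

Call:
send_rows(translation=[[0, 0, 0.2], [0, 0, 0.3], [0, 0, 0.3], [0, 0, 0.3], [0, 0, 0.3], [0, 0, 0.3], [0, 0, 0.25], [0, 0, 0], [-1, 0, 0], [-1.5, 0, 0], [-1.5, 0, 0], [-1.5, 0, 0], [-1, 0, 0], [0, 0, 0], [0, 0, 0]], dr=[[0, 0, 0], [0, 0, 0], [0, 0, 0], [0, 0, 0], [0, 0, 0], [0, 0, 0], [0, 0, 0], [0, 0, 0], [0, 0, 0], [0, 0, 0], [0, 0, 0], [0, 0, 0], [0, 0, 0], [0, 0, 0], [0, 0, 0]], gripper=[-1, -1, -1, -1, -1, -1, -1, -1, -1, -1, -1, -1, -1, -1, -1])

```text
time_s: 18.82
tcp_pos: [0.5846, -0.0331, 0.1294]
orientation: [[-0.295, 0.955, -0.0], [0.955, 0.295, 0.0], [0.0, -0.0, -1.0]]
contact_force: [0.4, -0.1, -0.6]
finger_gap: 0.02
grasp_force: 30.0
```

```bash
python3 f.py 2; python3 - <<'E'
from h import *
p,R=cur();plan(p,R,[.5069,-.2991,.1297],down(51.33),10)
im=cams.capture("wrist");c=im[90:210,180:340][:,:,::-1]
g=(255*(c/255.)**1.5).astype(np.uint8)
cv2.imwrite("pics/w5.png",cv2.resize(g,(800,600),interpolation=cv2.INTER_CUBIC))
E
```

```text
t 18.925 p [ 0.5846 -0.0329  0.1294] F [-0.69 -0.23 -1.49] sd [0.36 0.26 0.1 ] M tool [ 0.047 -0.044  0.005]
blue 866 123.88 133.78
red 53 182.24528301886792 137.03773584905662
10 rows d(cm) [-2.855 -0.418 -0.004] w(deg) [-1.000e-03 -2.000e-03  5.586e+00]
```

View pics/w5.png

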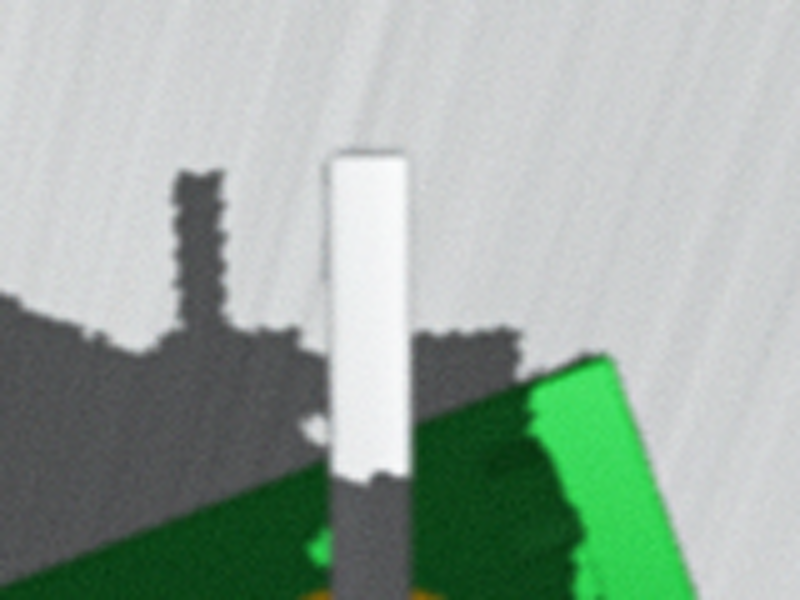

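The rod tip is at (369,153), i.e. pixel (253.8,120.6), the same as before the lift, so it did not slip. Returning to the rest.

Call:
send_rows(translation=[[-2.85, -0.42, 0], [-2.85, -0.42, 0], [-2.85, -0.42, 0], [-2.85, -0.42, 0], [-2.85, -0.42, 0], [-2.85, -0.42, 0], [-2.85, -0.42, 0], [-2.85, -0.42, 0], [-2.85, -0.42, 0], [-2.85, -0.42, 0], [0, 0, 0], [0, 0, 0]], dr=[[0, 0, 5.59], [0, 0, 5.59], [0, 0, 5.59], [0, 0, 5.59], [0, 0, 5.59], [0, 0, 5.59], [0, 0, 5.59], [0, 0, 5.59], [0, 0, 5.59], [0, 0, 5.59], [0, 0, 0], [0, 0, 0]], gripper=[-1, -1, -1, -1, -1, -1, -1, -1, -1, -1, -1, -1])

```text
time_s: 20.48
tcp_pos: [0.5066, -0.299, 0.1294]
orientation: [[0.626, 0.78, 0.0], [0.78, -0.626, 0.0], [0.001, -0.0, -1.0]]
contact_force: [0.5, 0.0, -1.5]
finger_gap: 0.0198
grasp_force: 30.0
```

```bash
python3 - <<'E'
from h import *
p,R=cur();print(p,yawof(R));plan(p,R,[.5069,-.2991,.0215],down(51.33),1)
E
```

```text
[ 0.50658714 -0.2990047   0.1294263 ] 51.22531780772759
1 rows d(cm) [6.0000e-03 3.2000e-02 1.0793e+01] w(deg) [-0.006 -0.031 -0.105]
```

Call:
send_rows(translation=[[0, 0.03, 2], [0, 0, 3], [0, 0, 2], [0, 0, 1], [0, 0, 0.8], [0, 0, 0.6], [0, 0, 0.5], [0, 0, 0.4], [0, 0, 0.3], [0, 0, 0.15], [0, 0, 0], [0, 0, 0]], dr=[[0, 0, -0.1], [0, 0, 0], [0, 0, 0], [0, 0, 0], [0, 0, 0], [0, 0, 0], [0, 0, 0], [0, 0, 0], [0, 0, 0], [0, 0, 0], [0, 0, 0], [0, 0, 0]], gripper=[-1, -1, -1, -1, -1, -1, -1, -1, -1, -1, -1, -1])

```text
time_s: 21.98
tcp_pos: [0.5068, -0.2995, 0.0221]
orientation: [[0.625, 0.781, 0.0], [0.781, -0.625, -0.0], [0.0, 0.0, -1.0]]
contact_force: [0.1, 0.0, -1.9]
finger_gap: 0.0199
grasp_force: 30.0
```

Call:
send_rows(translation=[[0, 0, 0.1], [0, 0, 0.04], [0, 0, 0]], dr=[[0, 0, 0], [0, 0, 0], [0, 0, 0]], gripper=[-1, -1, -1])

```text
time_s: 22.35
tcp_pos: [0.5068, -0.2994, 0.0206]
orientation: [[0.625, 0.781, 0.0], [0.781, -0.625, 0.0], [0.0, 0.0, -1.0]]
contact_force: [0.3, 0.1, 0.1]
finger_gap: 0.0195
grasp_force: 30.0
```

Call:
send_rows(translation=[[0, 0, 0], [0, 0, 0], [0, 0, 0], [0, 0, 0], [0, 0, 0], [0, 0, 0], [0, 0, 0], [0, 0, 0], [0, 0, 0], [0, 0, 0]], dr=[[0, 0, 0], [0, 0, 0], [0, 0, 0], [0, 0, 0], [0, 0, 0], [0, 0, 0], [0, 0, 0], [0, 0, 0], [0, 0, 0], [0, 0, 0]], gripper=[0, 0, 0, 0.3, 0.5, 0.5, 0.5, 0.5, 0.5, 0.5])

```text
time_s: 23.6
tcp_pos: [0.5068, -0.2994, 0.0205]
orientation: [[0.625, 0.781, 0.0], [0.781, -0.625, -0.0], [-0.0, 0.0, -1.0]]
contact_force: [0.1, -0.0, 0.4]
finger_gap: 0.0699
grasp_force: 0.0
```

Call:
send_rows(translation=[[0, 0, -1], [0, 0, -2], [0, 0, -3], [0, 0, -5], [0, 0, -5], [0, 0, -5], [0, 0, 0], [0, 0, 0]], dr=[[0, 0, 0], [0, 0, 0], [0, 0, 0], [0, 0, 0], [0, 0, 0], [0, 0, 0], [0, 0, 0], [0, 0, 0]], gripper=[0.5, 0.5, 0.5, 0.5, 0.5, 0.5, 0.5, 0.5])

```text
time_s: 24.6
tcp_pos: [0.5066, -0.2989, 0.2306]
orientation: [[0.624, 0.781, 0.0], [0.781, -0.624, 0.0], [0.001, -0.0, -1.0]]
contact_force: [-0.0, 0.7, 0.2]
finger_gap: 0.0697
grasp_force: 0.0
```

```bash
python3 - <<'E'
from h import *
p,R=cur();print(p,bot.read_state()["contact_force"])
w=cams.capture("wrist");s=cams.capture("side")
f=lambda im,x,y,W,H:cv2.resize(im[y:y+H,x:x+W],(400,600),interpolation=cv2.INTER_CUBIC)
o=np.hstack([f(w,206,100,100,150),np.clip(f(s,245,215,67,100)*1.5,0,255).astype(np.uint8)])
cv2.imwrite("pics/e.png",o[:,:,::-1])
h=cv2.cvtColor(s,cv2.COLOR_RGB2HSV);b=cv2.inRange(h,(105,150,40),(130,255,255))[:200,:250];print(np.nonzero(b)[0].mean())
E
```

```text
[ 0.50655063 -0.29887886  0.23055572] [-0.00253235  0.65586973  0.16141669]
133.85813148788927
```

View pics/e.png

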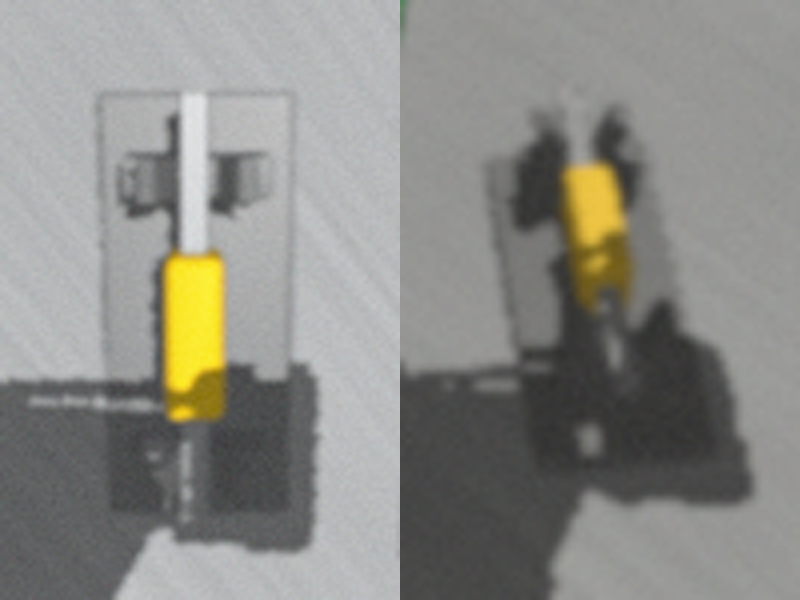

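The rod lies centred in both notches, with its tip at (193,95) and the handle from (193,255) to (193,418), as it first lay. The pan is still down (lid row 133.86).

```bash
python3 -c "
from workcell import bot
print(bot.job_done())"
```

```text
the job is handed in; nothing more can be done
None
```

The job is done and handed in at about 25 s: the pan sank all the way down with a measured push on the pawl of about 4 N, and the rod is back in both notches of its rest.

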